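# Rap a stuck plaster cast out of its upturned mould

### The job

A plaster cast is stuck inside the upturned mould on the sloping rack. Take the mould, keep it mouth down, and rap its rim on the wooden knocking block until the cast drops out and stands upright on the block; never let the cast fall out in mid-air. Then stand the empty mould back on the sloping rack, mouth flat on the plate and against its two stop pegs, leaving everything else on the table undisturbed.

Things in the scene. Friction and masses are not known exactly. Their poses are not given: they have to be found in the camera images.
- mould_mid (a point): Grey plastic casting mould: a round tapered cup, upturned (mouth down), 114 mm high, with a grip stub on its closed base; 0.13-0.21 kg. Point on its axis half-way up, 57 mm from the mouth. z points from mouth to stub: out of the rack's plate at the start, straight up when held plumb upturned.
- mould: The same mould at the centre of its mouth; same axes. Outer radius 40 mm at the mouth, tapering over 70 mm to 30 mm at the closed base; wall 4 mm. At the start its x axis points up the rack's slope and its y axis is level.
- mould_grip (a point): Centre of the mould's grip stub: a square block on the closed base, 34 x 34 mm across (sides along x and y), 44 mm long. On the axis, 92 mm from the mouth, 22 mm from either end of the stub; same axes as mould_mid.
- cast_mid (a point): White plaster cast, stuck in the mould: a tapered disc (radius 31.5 mm at its flat wide face, 28 mm at 24 mm height) with a spigot on top, radius 15 mm, 20 mm long; 44 mm high, 85 g. Point on its axis half-way up; z points from wide face to spigot, like the mould's z. At the start the wide face is recessed 18 mm inside the mouth.
- cast: The same cast at the centre of its wide face. Springy pads deep in the mould hold its spigot with some 2 to 3.5 times its weight: it does not fall by itself. Each sharp stop of the rim on a hard surface from about 0.2 m/s jolts it 0.5 to 5 mm towards the mouth; slow pressing does nothing. After some 10 mm it is free and drops the last 8 mm onto the surface; then the mould lifts off it.
- block_top (a point): Fixed knocking block of bare wood, 150 x 220 x 35 mm (x, y, z). Point: centre of its level top face; x, y along its sides, z up. The half with negative y is bare; a small bystander cast stands near y = +75 mm.
- small_cast_mid (a point): Bystander: an earlier small plaster cast, a plain taper 26 mm high, 16 mm radius at the foot, standing on the block. Point on its axis half-way up. Leave it alone.
- rack_seat (a point): Fixed draining rack: a white plate 130 x 130 mm sloping 26 degrees, its face up and to the right as seen from the robot. Point on the plate where the mouth's centre belongs, 62 mm above the table. z: the plate's outward normal; x up the slope; y level. Two 10 mm stop pegs stand 14 mm proud at x -38, y +-27 mm (downhill): the rim rests against them. Uphill of them a mould may stay or slide down.
- bowl: Bystander: upturned terracotta bowl, 96 mm across, 62 mm high, between rack and block; origin at its underside. Leave it alone.
- spatula: Bystander: spatula lying flat, 180 mm long, between rack and block; origin at its underside. Leave it alone.
- slab: Bystander: dark slab, 160 x 90 x 25 mm; origin at its underside. Leave it alone.
There are look-alikes about, which are no part of the job. What is shaped like the part that bears rack_seat but black is not meant.

How it is judged (in metres and radians):
On the way, in this order (a step that is already met when the one before it is completed fails the run):
1. the mould is lifted off the rack and brought over the knocking block, upturned, with the cast still stuck in it (z of cast_mid in the frame of mould_mid above -0.024 m and horizontal distance between mould_mid and block_top below 0.12 m and angle between mould_mid's own z axis and vertical below 0.3 rad and z of mould_mid in the frame of block_top below 0.15 m).
2. the cast has come free of the mould and stands upright on the block (z of cast_mid in the frame of block_top between 0.018 and 0.026 m and x of cast_mid in the frame of block_top between -0.068 and 0.068 m and y of cast_mid in the frame of block_top between -0.103 and 0.103 m and angle between cast_mid's own z axis and vertical below 0.1 rad), for 0.2 s.
At the end, for the whole second after the job is handed in: The cast stands upright (within 0.1 rad) on the block's top face, wide face down, at rest, and the empty mould stands at rest on the rack, mouth flat on the plate (within 0.1 rad and 6 mm) and its mouth centre within 12 mm of the seat along and across the slope (10 mm downhill) (all of step 2 and linear speed of each of cast, mould below 0.02 m/s and z of mould_mid in the frame of rack_seat between 0.051 and 0.063 m and x of mould_mid in the frame of rack_seat between -0.01 and 0.012 m and y of mould_mid in the frame of rack_seat between -0.012 and 0.012 m and angle between the z axis of mould_mid and the z axis of rack_seat, either way round below 0.1 rad); the robot touches nothing.
It fails at once if the cast comes out of the mould in mid-air (more than 40 mm above the block) (z of cast_mid in the frame of mould_mid below -0.033 m and z of cast_mid in the frame of block_top above 0.062 m).
It fails at once if the mould falls over (angle between mould_mid's own z axis and vertical above 1.2 rad).
It fails at once if a bystander is pushed away by more than 30 mm (distance of any of bowl, spatula, slab, small_cast_mid from where it was at the start of the episode above 0.03 m).
It also fails if it takes over 58 s, if anything falls off the work surface, if the arm or the gripper's body presses on something with over 40 N, if the wrist force passes 120 N, or if a joint passes its speed limit or range.

### The arm

A 6-joint arm with a two-finger parallel gripper is mounted at the origin on the work surface. World frame = base frame: x ahead of the robot, y to its left, z up, the work surface at z = 0. Lengths are in mm, angles in rad, forces in N, time in s.
With the tool pointing down it reaches from about 350 to 875 mm from the base axis. Payload 4.2 kg.
Tool frame: the origin (TCP) lies between the finger pads; the fingertips stand tip_extent ahead of it and the grasp point (between the pads) lies 11 mm behind it (tip_extent is the distance from the TCP to the fingertips, in mm); z points along the fingers, y is the line along which they close (so a half turn about z gives the same grasp; the last joint's range is limited). The gripper opens to 85 mm and grips with 20 to 120 N. Pads are 22 mm wide; open, the fingers measure 114 mm over their backs; the gripper's body (76 mm by 85 mm) begins 54 mm behind the grasp point. The pads swing forward as they close: fully open they stand 13 mm farther back than shut.
Start: joints at [-1.011, 0.385, 0.008, 0, -1.194, -0.259], TCP at [185.193, -596.911, 239.312] pointing down, gripper open.
Joint ranges: [-3.14, 3.14], [-1.21, 2.06], [-1.07, 1.41], [-3.16, 2.05], [-2.99, -0.16], [-3.1, 3.1]. Speed limits (rad/s): [2.79, 2.79, 3.14, 3.14, 3.14, 3.14].

### API

Orientations are given as [roll, pitch, yaw] about the fixed x, y, z axes, in that order (R = Rz(yaw) Ry(pitch) Rx(roll)).
In Python, from bench import get_state, camera, get_calibration, sign_off, find_in, trace, tip_extent gives the robot as it stands. The module is installed in compiled form; this text tells all that it offers.
- The arm moves only by the tool carry_out, never from a script. Its argument "series" is a list that holds one entry, the list of rows, each a list of 7 numbers: the turn, a rotation vector about the tool's x, y, z in rad, then the shift along the tool's x, y, z in cm, then the finger opening in cm, from 0 to 8.54. In form: [[[ax, ay, az, tx, ty, tz, claw], ...]]. A call has 1 to 12 rows; each row is the pose to reach, as a shift and turn from the pose commanded when the call began, along the tool's axes at that moment; what a row does not reach only later rows make up. A row lasts 1/8 s, in which the tool goes at most 62.5 mm and 10.7 degrees, less where a joint would pass 70% of its speed; a pose out of reach is approached as far as the arm can. A call with a gripper value outside its range is refused whole. The fingers move at their own pace and stop on an object; "force" is the grip in N (left out, the last holds). Time passes only in rows, so rows that repeat a pose let the fingers close. It gives the time, the measured TCP pose, the force, the opening and the grip force at its end, in the units of the state.
- get_state(): the state, without advancing time (a new reading comes with each control period).
- camera(name): name is "side" or "top" or "wrist"; returns (picture, depth): 480x640x3 uint8, red, green, blue; 480x640 float32, mm along the optical axis (not along the pixel's ray), 0 where there is no reading.
- get_calibration(name): a dict with "intrinsics" (3x3 intrinsics, pixels), "dist_coeffs" ([k1, k2, p1, p2, k3] as OpenCV has them; the pictures are not rectified), "extrinsics" (4x4, takes a point from world to camera coordinates). Camera axes: x right, y up, looking along -z (the intrinsics and any distortion apply to the point x, -y, -z); pixel columns grow to the right and rows downward; lengths in mm; the calibration is good to about 2 mm. A picture is of the moment at which its call begins: read the wrist's pose just before it. get_calibration takes no time and is no camera call; for the wrist camera it gives the pose at the moment of the call.
- sign_off(): hands the job in; it is judged then, once.
Trained networks look in the newest picture that a camera, given by its name, has taken for a name from the list of things; names that differ only in an ending like _2 or _b are one class to them, and where a whole thing is asked for, a point or a joint stands for the part that bears it (a point fixed in the world has none). Each returns a list of dicts, best first, with "p" (0 to 1); they miss things now and then, are a little off and sometimes report something else, mostly with a low value. They report only what shows in the picture. A call takes as long as a camera call. They do not tell look-alikes from the thing itself.
- find_in(camera, target): "rect" ([left, top, right, bottom] in pixels, round what is visible of it).
- trace(camera, target): "pixels" (480x640 bool, what is visible of it) and "rect" ([left, top, right, bottom] in pixels, round what is visible of it).
The state is a dict: "clock": time; "q": joint angles; "qvel": joint speeds; "tau": joint torques, N m; "ee_pos": TCP position; "ee_rot": TCP orientation; "wrist_force": force on the tool from outside, world axes, zero at the start; "moment": the same for the moment, N m; "finger_gap": opening from 0.0 (shut) to 1.0 (fully open); "gripper_force": force on a finger pad.
Only numpy, scipy, OpenCV 4.12 (cv2) and the standard library are available. Lean on these libraries where they do the work, as an engineer would, in place of code of your own. Each camera call takes 0.05 s, during which the arm holds its last target. There are 200 camera calls.

## Working session

There is one attempt and no reset: what is moved stays moved. The work goes in short steps, Python scripts to look and compute and a tool call to move; the robot and the scene stay as the last step left them, time stands still between calls to the robot, and variables do not carry over. Pictures are saved under pics/ and viewed, at most 10 in all, crops included, and the job is handed in when it is done.

Besides the shell and the picture viewer there is one more tool, called after "Request:" in YAML: its name, and indented under it one key for each argument. carry_out: Moves the arm, as the interface text tells. Its arguments: {"type":"object","properties":{"series":{"type":"array"},"force":{"type":"number"}},"required":["series"]}

```bash
mkdir -p pics
cat > h.py <<'E'
import numpy as np, cv2
from bench import *
from scipy.spatial.transform import Rotation as R
def cloud(name,depth,mask,cal=None):
    c=cal or get_calibration(name)
    v,u=np.nonzero(mask&(depth>0))
    d=depth[v,u]
    n=cv2.undistortPoints(np.stack([u,v],1).astype(float)[:,None],np.array(c["intrinsics"],float),np.array(c["dist_coeffs"],float))[:,0]
    P=np.stack([n[:,0]*d,-n[:,1]*d,-d,np.ones_like(d)],1)
    return (P@np.linalg.inv(np.array(c["extrinsics"])).T)[:,:3]
def save(n,p): cv2.imwrite(n,p[:,:,::-1])
E
python3 - <<'E'
from h import *
print(get_state(),tip_extent)
ims=[]
for c in["top","side"]:
    p,d=camera(c); save(f"pics/{c}0.png",p)
    np.savez(f"{c}0.npz",p=p,d=d)
    for t in["mould","rack_seat","block_top","small_cast_mid","bowl","cast"]:
        try:
            for r in trace(c,t)[:3]:
                P=cloud(c,d,r["pixels"]); print(c,t,round(r["p"],2),np.round(r["rect"]),np.round(np.median(P,0)),np.round(np.percentile(P,2,0)),np.round(np.percentile(P,98,0)))
        except Exception as e: print(c,t,e)
E
```

```text
{'clock': 0.0, 'q': array([-1.01140253e+00,  3.85571422e-01,  6.62709037e-03, -4.84822056e-04,
       -1.19396843e+00, -2.58565454e-01]), 'qvel': array([ 0.00133913,  0.00105501,  0.00104475, -0.00076031,  0.00127395,
        0.00053887]), 'tau': array([ 5.66845192e-04, -3.92288911e+01,  1.88399827e+01,  4.18625951e+00,
       -4.74318804e-03,  1.31006553e-05]), 'ee_pos': array([ 185.02767362, -596.40283113,  238.21517005]), 'ee_rot': array([ 3.13943136e+00, -1.05717022e-04, -2.84094307e+00]), 'wrist_force': array([0.33842009, 0.8849396 , 0.54657796]), 'moment': array([ 0.03296277, -0.01409936, -0.02541193]), 'gripper_force': 0.0, 'finger_gap': 1.0029738050859074} 8.0
top mould 0.57 [355. 233. 399. 267.] [ 540. -219.  126.] [ 505. -268.   52.] [ 577. -178.  172.]
top rack_seat 0.96 [342. 230. 391. 282.] [ 518. -185.   74.] [ 471. -268.   35.] [ 608. -141.   91.]
top rack_seat 0.75 [288. 128. 333. 172.] [842. -34.  62.] [781. -93.  34.] [907.  25.  90.]
top rack_seat 0.72 [365. 327. 407. 375.] [ 283. -260.   63.] [ 220. -317.    4.] [ 347. -204.   91.]
top block_top 0.7 [161. 221. 246
[... 405 characters left out ...]
  76.] [ 573. -175.  169.]
side mould 0.66 [316. 230. 371. 244.] [ 536. -167.   83.] [ 469. -269.    1.] [ 624. -133.   90.]
side rack_seat 0.85 [321. 234. 371. 242.] [ 524. -162.   85.] [ 469. -269.   34.] [ 601. -134.   91.]
side rack_seat 0.82 [173. 244. 240. 263.] [840. -17.  71.] [773. -95.   1.] [922.  33.  91.]
side rack_seat 0.79 [420. 228. 476. 251.] [ 288. -241.   73.] [ 229. -374.    0.] [ 343. -200.   91.]
side block_top 0.57 [215. 336. 353. 463.] [520. 290.  35.] [437. 164.   3.] [616. 389.  38.]
side small_cast_mid 0.62 [247. 398. 267. 418.] [556. 345.  57.] [544. 329.  36.] [570. 353.  63.]
side bowl 0.55 [253. 270. 290. 308.] [652.  26.  35.] [617. -53.   0.] [700.  50.  64.]
```

View pics/top0.png

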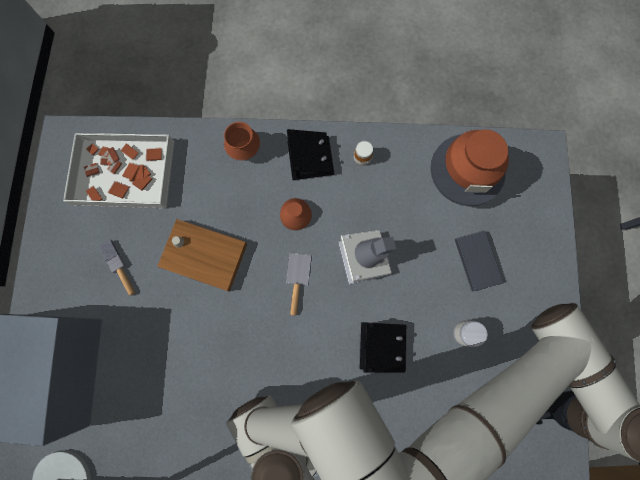

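View pics/side0.png

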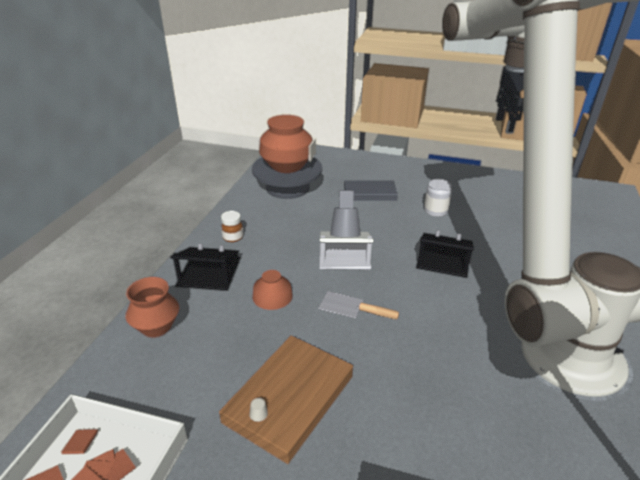

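The white rack is at px (365,257) in the top view with the grey mould leaning right. The block is at (203,255) with the small cast at its left end, and the bowl and spatula lie between the two. The black racks are decoys.

Run:
```python
from h import *
from scipy.optimize import least_squares
c="top"; p,d=camera(c)
# all points in the region around rack
P=cloud(c,d,d>0)
tb=P[(abs(P[:,2])<12)&(P[:,0]>300)&(P[:,0]<800)&(abs(P[:,1])<400)]; print("table z",np.median(tb[:,2]))
rk=[r for r in trace(c,"rack_seat") if abs(np.mean(r["rect"][::2])-366)<15][0]
Q=cloud(c,d,rk["pixels"])
# plane RANSAC with slope 26deg
rng=np.random.default_rng(0);best=0
for i in range(3000):
    a=Q[rng.choice(len(Q),3,0)];n=np.cross(a[1]-a[0],a[2]-a[0]);l=np.linalg.norm(n)
    if l<500: continue
    n/=l; n*=np.sign(n[2])
    if abs(np.degrees(np.arccos(n[2]))-26)>5: continue
    k=abs((Q-a[0])@n)<2.5
    if k.sum()>best: best=k.sum();bk=k
I=Q[bk];m=I.mean(0);n=np.linalg.svd(I-m)[2][2];n*=np.sign(n[2])
print("plane n",n,np.degrees(np.arccos(n[2])),best,len(Q))
r0=cv2.minAreaRect(I[:,:2].astype(np.float32));print("rack rect",r0)
# mould points: above plane
N=P[((P-m)@n>12)&(abs(P[:,0]-540)<110)&(abs(P[:,1]+215)<110)&(P[:,2]<230)]
h=(N-m)@n
print("mould n",len(N),h.max())
y=np.cross([0,0,1],n); y/=np.linalg.norm(y); x=np.cross(y,n); x,y=(x,y) if x[2]>0 else (-x,-y)
print("x",x,"y",y,np.cross(x,y)@n)
for lo,hi in[(12,40),(40,68),(75,105),(108,120)]:
    k=(h>lo)&(h<hi);S=N[k]-m
    print(lo,hi,k.sum(),np.percentile(S@x,[3,50,97]).round(1),np.percentile(S@y,[3,50,97]).round(1))
print("plate",np.percentile((I-m)@x,[1,99]),np.percentile((I-m)@y,[1,99]),"m",m)
def fit(v,D):
    o=v[:3]; S=D-o; hh=S@n; rr=np.hypot(S@x,S@y); return rr-(40-hh*10/70)
k=(h>12)&(h<66)
f=least_squares(lambda v:fit(m+v[0]*x+v[1]*y,N[k]),[0,0],loss="soft_l1",f_scale=2); o=m+f.x[0]*x+f.x[1]*y
print("mouth centre",o,"xy",f.x,np.abs(f.fun).mean()); print("grip",o+92*n)
bl=[r for r in trace(c,"block_top") if r["p"]>.5][0]; B=cloud(c,d,bl["pixels"]);B=B[abs(B[:,2]-35)<5]
print("block",cv2.minAreaRect(B[:,:2].astype(np.float32)),np.median(B[:,2]))
```

```text
table z 0.21860959047580764
plane n [ 0.11579464 -0.42240865  0.89897861] 25.9758673989872 788 1000
rack rect ((538.5426025390625, -204.75796508789062), (128.18511962890625, 117.76525115966797), 15.50519847869873)
mould n 818 118.17888487892631
x [-0.23766821  0.86699271  0.43799254] y [-0.96441973 -0.26437583  0.        ] 1.0000000000000002
12 40 200 [-26.7  13.7  21.9] [-35.6   5.4  31.7]
40 68 207 [-18.3  10.6  18.9] [-32.5   2.6  28.3]
75 105 107 [-26.8   1.2   3.4] [-19.8  -0.5  13.2]
108 120 159 [-32.2 -13.5   2.3] [-19.9  -3.3  12.9]
plate [-76.37787902  50.30440779] [-66.09936213  59.57988019] m [ 532.14430399 -194.02358227   69.22765412]
mouth centre [ 539.52422493 -206.80364426   62.27202249] xy [-15.88070794  -3.73860193] 1.0102272705245285
grip [ 550.17733185 -245.6652401   144.9780542 ]
block ((527.8129272460938, 269.19525146484375), (221.5400848388672, 151.07940673828125), 73.67140197753906) 34.89048783737303
```

```bash
cat >> h.py <<'E'
n=np.array([0.1158,-0.4224,0.8990]);n/=np.linalg.norm(n)
ym=np.array([-0.96442,-0.26438,0]);ym/=np.linalg.norm(ym);xm=np.cross(ym,n)
O=np.array([539.5,-206.8,62.3]); RT=np.stack([ym,xm,-n],1)   # tool orientation on rack
def rel(Rg,pg):
    s=get_state();R0=R.from_euler("xyz",s["ee_rot"]).as_matrix()
    return np.round(np.r_[R.from_matrix(R0.T@Rg).as_rotvec(),R0.T@(np.array(pg)-s["ee_pos"])/10],3).tolist()
E
python3 -c "
from h import *
print(rel(RT,O+164*n),rel(RT,O+84*n),O+164*n)"
```

```text
[-0.453, -0.008, 0.033, -45.161, 19.583, 2.959] [-0.453, -0.008, 0.033, -45.277, 23.085, 10.151] [ 558.49089235 -276.07247779  209.73361159]
```

Request:
carry_out:
  series:
    - [[0,0,0,-20,8.7,0,8.5],[0,0,0,-20,8.7,0,8.5],[0,0,0,-20,8.7,0,8.5],[0,0,0,-20,8.7,0,8.5],[-0.453,-0.008,0.033,-45.16,19.58,2.96,8.5],[-0.453,-0.008,0.033,-45.16,19.58,2.96,8.5],[-0.453,-0.008,0.033,-45.16,19.58,2.96,8.5],[-0.453,-0.008,0.033,-45.16,19.58,2.96,8.5],[-0.453,-0.008,0.033,-45.16,19.58,2.96,8.5],[-0.453,-0.008,0.033,-45.16,19.58,2.96,8.5],[-0.453,-0.008,0.033,-45.16,19.58,2.96,8.5],[-0.453,-0.008,0.033,-45.16,19.58,2.96,8.5]]
  force: 60

```text
clock: 2.35
ee_pos: [557.6, -277.2, 210.3]
ee_rot: [2.689, 0.001, -2.876]
wrist_force: [0.7, 0.1, 0.5]
finger_gap: 0.993
gripper_force: 0.0
```

Run:
```python
from h import *
print(rel(RT,O+164*n),rel(RT,O+84*n),get_state()["q"])
cal=get_calibration("wrist");p,d=camera("wrist");save("pics/w1.png",p)
P=cloud("wrist",d,d>0,cal);S=P-O;h=S@n
k=(h>105)&(h<122)&(np.hypot(S@xm,S@ym)<60)
for lo,hi in[(-4,4),(75,105),(108,120)]:
    k=(h>lo)&(h<hi)&(np.hypot(S@xm,S@ym)<80);print(lo,k.sum(),np.percentile(h[k],50),np.percentile((S@xm)[k],[1,99]),np.percentile((S@ym)[k],[1,99]))
```

```text
[-0.001, 0.002, -0.002, -0.114, 0.055, 0.089] [-0.001, 0.002, -0.002, -0.102, 0.063, 8.089] [-0.38305934  0.57052616  0.30318695 -0.35632975 -1.58740831 -0.8767112 ]
-4 14593 -1.353962553255581 [-63.330408    63.96431749] [-61.75777223  64.0076084 ]
75 807 91.9178071450545 [-16.71071353  16.70711735] [15.96654872 16.73042492]
108 4335 112.72830755299134 [-16.6409004   16.70894655] [-17.29704529  16.42192798]
```

View pics/w1.png

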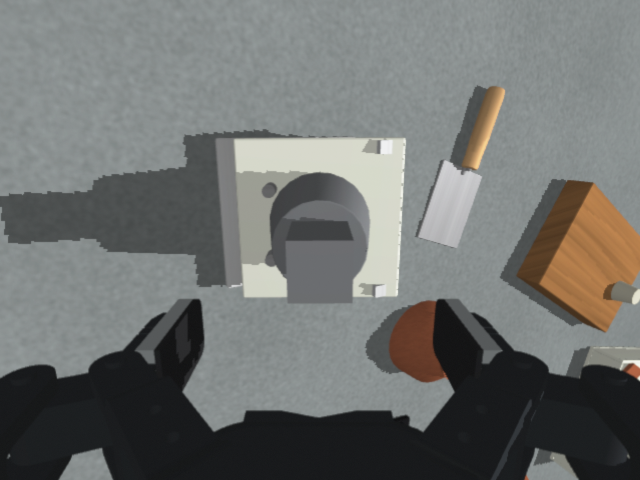

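The stub sits centred at px (320,270) between the open fingers, matching the estimate to within 1 mm.

Request:
carry_out:
  series:
    - [[0,0,0,-0.1,0.06,4,8.5],[0,0,0,-0.1,0.06,8.1,8.5],[0,0,0,-0.1,0.06,8.1,8.5],[0,0,0,-0.1,0.06,8.1,8.5],[0,0,0,-0.1,0.06,8.1,2.5],[0,0,0,-0.1,0.06,8.1,2.5],[0,0,0,-0.1,0.06,8.1,2.5],[0,0,0,-0.1,0.06,8.1,2.5],[0,0,0,-0.1,0.06,8.1,2.5],[0,0,0,-0.1,0.06,8.1,2.5]]
  force: 80

```text
clock: 3.65
ee_pos: [550.4, -241.7, 137.8]
ee_rot: [2.69, 0.001, -2.874]
wrist_force: [0.4, -2.6, 4.7]
finger_gap: 0.391
gripper_force: 79.7
```

Run:
```python
from h import *
s=get_state();print(s["ee_pos"],s["ee_rot"],s["finger_gap"],s["gripper_force"],s["wrist_force"])
np.save("grasp.npy",np.r_[s["ee_pos"],s["ee_rot"]])
RV=np.stack([ym,np.cross([0,0,-1],ym),[0,0,-1]],1)
print(rel(RT,O+84*n+50*n),rel(RT,O+84*n))
K=np.array([515,226,35.])
print(rel(RV,[530,-150,255]),rel(RV,[520,100,240]),rel(RV,K+[0,0,84+30]))
```

```text
[ 550.37007648 -241.71546423  137.84152351] [ 2.69010457e+00  1.31874790e-03 -2.87440580e+00] 0.391407624130942 79.71245169639587 [ 0.36721808 -2.62760009  4.65822366]
[-0.002, 0.001, 0.0, 0.118, -0.032, -5.008] [-0.002, 0.001, 0.0, 0.125, -0.023, -0.008]
[0.451, 0.001, -0.0, -0.472, 13.555, -6.447] [0.451, 0.001, -0.0, -6.106, 34.832, 5.545] [0.451, 0.001, -0.0, -8.939, 41.914, 19.097]
```

Request:
carry_out:
  series:
    - [[0,0,0,0,0,-1,2.5],[0,0,0,0,0,-3,2.5],[0,0,0,0,0,-5.5,2.5],[0,0,0,0,0.5,-8,2.5],[0.06,0,0,-0.1,2.5,-8.5,2.5],[0.15,0,0,-0.2,5,-8.5,2.5],[0.25,0,0,-0.3,8,-8,2.5],[0.35,0,0,-0.4,11,-7,2.5],[0.42,0,0,-0.45,13,-6.5,2.5],[0.451,0,0,-0.47,13.55,-6.45,2.5],[0.451,0,0,-0.47,13.55,-6.45,2.5]]

```text
clock: 5.03
ee_pos: [528.7, -148.3, 253.8]
ee_rot: [3.138, -0.002, -2.873]
wrist_force: [0.5, -1.2, -3.7]
finger_gap: 0.387
gripper_force: 80.5
```

Run:
```python
from h import *
s=get_state();print(s["ee_pos"],s["ee_rot"],s["finger_gap"],s["wrist_force"])
RV=np.stack([ym,np.cross([0,0,-1],ym),[0,0,-1]],1)
K=np.array([515,226,35.])
print(rel(RV,K+[0,0,84+30]),rel(RV,[520,60,230]))
```

```text
[ 528.68052549 -148.3065097   253.77411736] [ 3.13770806e+00 -1.72472875e-03 -2.87278127e+00] 0.38662496413434 [ 0.53217303 -1.22416133 -3.729671  ]
[0.004, -0.002, 0.001, -8.64, 36.409, 10.604] [0.004, -0.002, 0.001, -4.7, 20.304, 2.448]
```

Request:
carry_out:
  series:
    - [[0,0,0,-0.4,2,0,2.5],[0,0,0,-1.4,6,0.2,2.5],[0,0,0,-2.6,11,0.8,2.5],[0,0,0,-3.8,16,1.6,2.5],[0,0,0,-5,21,2.5,2.5],[0,0,0,-6.2,26,3.5,2.5],[0,0,0,-7.4,31,5,2.5],[0,0,0,-8.3,35,7,2.5],[0.004,-0.002,0,-8.64,36.4,9,2.5],[0.004,-0.002,0,-8.64,36.4,10.6,2.5],[0.004,-0.002,0,-8.64,36.4,10.6,2.5]]

```text
clock: 6.4
ee_pos: [516.2, 222.9, 147.2]
ee_rot: [-3.138, -0.003, -2.876]
wrist_force: [-0.1, -0.0, -2.5]
finger_gap: 0.385
gripper_force: 80.6
```

Run:
```python
from h import *
s=get_state();print(s["ee_pos"],s["ee_rot"],s["finger_gap"],s["wrist_force"])
p,d=camera("side");save("pics/s1.png",cv2.resize(p[250:480,150:450],None,fx=2.5,fy=2.5))
P=cloud("side",d,d>0);k=(abs(P[:,0]-515)<80)&(abs(P[:,1]-226)<80)&(P[:,2]>42)&(P[:,2]<190);Q=P[k]
for z in range(45,140,6):
    q=Q[abs(Q[:,2]-z)<3]; print(z,len(q),q.mean(0).round() if len(q) else "")
```

```text
[516.21010396 222.89493941 147.22856763] [-3.13812842e+00 -2.57067086e-03 -2.87609420e+00] 0.3846782998917188 [-0.14370345 -0.02269901 -2.50134872]
45 0 
51 0 
57 0 
63 36 [508. 252.  65.]
69 113 [503. 250.  69.]
75 110 [506. 249.  75.]
81 105 [503. 248.  81.]
87 114 [504. 248.  87.]
93 107 [505. 246.  93.]
99 99 [505. 248.  99.]
105 104 [505. 246. 105.]
111 104 [507. 246. 111.]
117 101 [504. 245. 117.]
123 97 [508. 245. 123.]
129 152 [508. 239. 130.]
135 238 [510. 231. 134.]
```

View pics/s1.png

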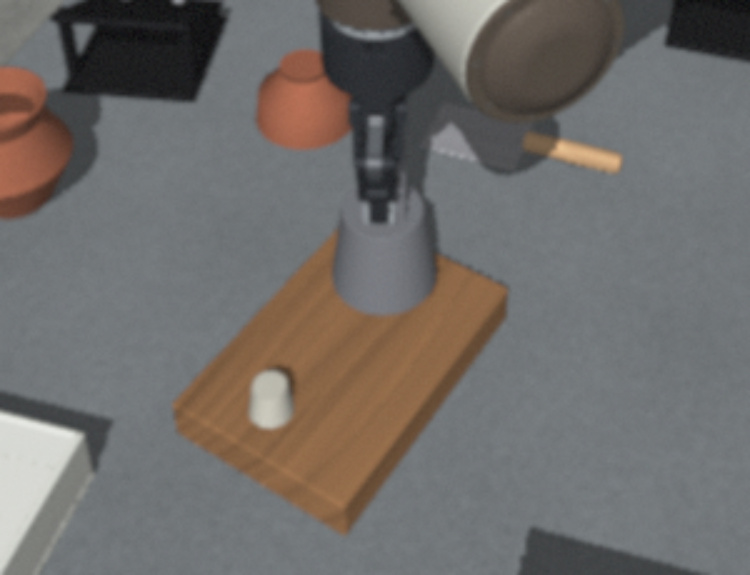

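Request:
carry_out:
  series:
    - [[0,0,0,0,0,3.3,2.5],[0,0,0,0,0,2.5,2.5],[0,0,0,0,0,2.5,2.5]]
  force: 110

```text
clock: 6.82
ee_pos: [517.8, 224.3, 125.9]
ee_rot: [-3.141, 0.005, -2.875]
wrist_force: [0.4, 0.5, -3.7]
finger_gap: 0.385
gripper_force: 109.8
```

```bash
cat > st.py <<'E'
from h import *
s=get_state();print(s["clock"],s["ee_pos"].round(1),s["ee_rot"].round(3),s["finger_gap"],s["wrist_force"].round(1),s["moment"].round(2))
E
python3 st.py
```

```text
6.825 [517.8 224.3 125.9] [-3.141  0.005 -2.875] 0.3854086671321561 [ 0.4  0.5 -3.7] [-0.01  0.05  0.07]
```

Request:
carry_out:
  series:
    - [[0,0,0,0,0,-2.5,2.5],[0,0,0,0,0,-2.5,2.5],[0,0,0,0,0,1.2,2.5]]

```text
clock: 7.2
ee_pos: [519.7, 226.3, 115.7]
ee_rot: [3.14, 0.012, -2.874]
wrist_force: [-24.1, 5.6, 89.1]
finger_gap: 0.386
gripper_force: 123.8
```

```bash
python3 st.py
```

```text
7.2 [519.7 226.3 115.7] [ 3.14   0.012 -2.874] 0.3864856187376385 [-24.1   5.6  89.1] [1.86 5.45 0.04]
```

Request:
carry_out:
  series:
    - [[0,0,0,0,0,0,2.5]]

```text
clock: 7.32
ee_pos: [520.0, 226.4, 114.6]
ee_rot: [3.141, 0.011, -2.873]
wrist_force: [1.3, 1.3, 3.4]
finger_gap: 0.383
gripper_force: 110.7
```

```bash
cat > st.py <<'E'
from h import *
s=get_state();print(s["clock"],s["ee_pos"].round(1),s["ee_rot"].round(3),s["finger_gap"],s["wrist_force"].round(1),s["moment"].round(2))
RV=np.stack([ym,np.cross([0,0,-1],ym),[0,0,-1]],1)
print("rel",rel(RV,[515,226,s["ee_pos"][2]]))
p,d=camera("side");P=cloud("side",d,d>0)
k=(abs(P[:,0]-515)<60)&(abs(P[:,1]-230)<60)&(P[:,2]>39)&(P[:,2]<110);Q=P[k]
v,u=np.nonzero(d>0);col=p[v,u][k].astype(int)
print([(z,int(((Q[:,2]>z)&(Q[:,2]<=z+4)).sum()),int(col[(Q[:,2]>z)&(Q[:,2]<=z+4)].mean()) if ((Q[:,2]>z)&(Q[:,2]<=z+4)).any() else 0) for z in range(39,80,4)])
E
python3 st.py
```

```text
7.325 [520.  226.4 114.6] [ 3.141  0.011 -2.873] 0.38286954412334573 [1.3 1.3 3.4] [ 0.39 -0.78  0.01]
rel [0.0, 0.011, 0.002, 0.497, 0.094, -0.006]
[(39, 92, 109), (43, 64, 110), (47, 72, 110), (51, 74, 109), (55, 72, 110), (59, 69, 111), (63, 62, 112), (67, 72, 107), (71, 63, 111), (75, 66, 109), (79, 64, 110)]
```

Request:
carry_out:
  series:
    - [[0,0.011,0,0.4,0,-3,2.5],[0,0.011,0,0.4,0,-3,2.5],[0,0.011,0,0.4,0,0.2,2.5],[0,0.011,0,0.4,0,-0.5,2.5],[0,0.011,0,0.4,0,-2.5,2.5],[0,0.011,0,0.4,0,-2.5,2.5]]

```text
clock: 8.12
ee_pos: [513.4, 223.6, 137.3]
ee_rot: [-3.141, -0.007, -2.875]
wrist_force: [0.0, 0.5, -2.3]
finger_gap: 0.385
gripper_force: 113.8
```

```bash
python3 st.py
```

```text
8.125 [513.4 223.6 137.3] [-3.141 -0.007 -2.875] 0.3852530836501071 [ 0.   0.5 -2.3] [ 0.02 -0.07  0.03]
rel [-0.001, -0.007, -0.001, -0.215, 0.189, -0.002]
[(39, 62, 171), (43, 47, 183), (47, 20, 167), (51, 0, 0), (55, 2, 116), (59, 47, 121), (63, 77, 110), (67, 64, 109), (71, 77, 112), (75, 76, 109), (79, 72, 108)]
```

Run:
```python
from h import *
p,d=camera("side");save("pics/s2.png",cv2.resize(p[300:460,230:400],None,fx=3.5,fy=3.5))
```

```text
(no output)
```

View pics/s2.png

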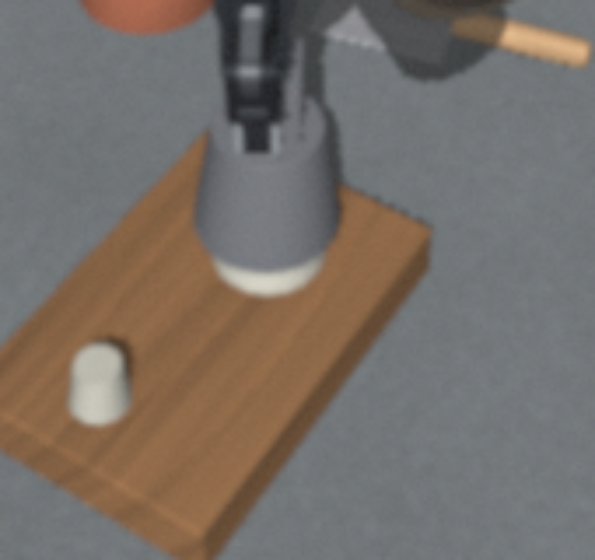

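The cast stands on the block under the raised mould, its white base at about px (270,270) of the crop. Next is a straight lift.

Request:
carry_out:
  series:
    - [[0,0,0,0,0,-0.8,2.5],[0,0,0,0,0,-2,2.5],[0,0,0,0,0,-3.5,2.5],[0,0,0,0,0,-5.5,2.5],[0,0,0,0,0,-8,2.5],[0,0,0,0,0,-11,2.5],[0,0,0,0,0,-12,2.5],[0,0,0,0,0,-12,2.5]]

```text
clock: 9.22
ee_pos: [514.1, 224.0, 257.8]
ee_rot: [-3.141, -0.007, -2.875]
wrist_force: [0.5, 0.3, -3.6]
finger_gap: 0.382
gripper_force: 113.8
```

Run:
```python
from h import *
s=get_state();print(s["ee_pos"],s["ee_rot"],s["finger_gap"])
p,d=camera("side");P=cloud("side",d,d>0)
v,u=np.nonzero(d>0);col=p[v,u].astype(int).mean(1)
near=lambda lo,hi:(abs(P[:,0]-515)<70)&(abs(P[:,1]-226)<60)&(P[:,2]>lo)&(P[:,2]<hi)
Q=P[near(39,100)];print("cast",len(Q),Q.max(0),Q.mean(0)); k=near(60,78);print("spigot",P[k].mean(0))
# mould axis / mouth in tool frame: fit cone to side points, top & bottom
T=R.from_euler("xyz",s["ee_rot"]).as_matrix()
M=P[near(130,210)]; S=(M-s["ee_pos"])@T   # tool coords
from scipy.optimize import least_squares
def f(v):
    a=np.array([v[2],v[3],1]);a/=np.linalg.norm(a)
    q=S-np.array([v[0],v[1],0]);h=q@a;r=np.linalg.norm(q-h[:,None]*a,axis=1)
    return r-(30+(h-v[4])*10/70)
k=(S[:,2]>20)&(S[:,2]<80);S=S[k];print(len(S),"lowest",np.percentile(S[:,2],99.5))
r=least_squares(f,[0,0,0,0,14],loss="soft_l1");print(r.x,abs(r.fun).mean())
```

```text
[514.08414558 224.04443121 257.82863052] [-3.14067326 -0.00738796 -2.87467051] 0.3821451774945984
cast 830 [581.57421975 271.39240732  83.17836976] [503.94664329 234.57590576  60.68844178]
spigot [504.69180416 231.31780279  67.06652678]
653 lowest 78.30198593161765
[ 5.87196736e+00  5.89899266e-01 -2.76968810e-02 -5.52500537e-03
  1.06128387e+01] 0.7450342761913156
```

Run:
```python
from h import *
from scipy.optimize import least_squares
s=get_state();T=R.from_euler("xyz",s["ee_rot"]).as_matrix()
A=[]
for c in["side","top"]:
    p,d=camera(c);P=cloud(c,d,d>0);S=(P-s["ee_pos"])@T
    k=(np.hypot(S[:,0],S[:,1])<60)&(S[:,2]>14)&(S[:,2]<79); A.append(S[k]);print(c,k.sum())
def f(v,S):
    a=np.array([v[2],v[3],1]);a/=np.linalg.norm(a)
    q=S-np.array([v[0],v[1],0]);h=q@a;r=np.linalg.norm(q-h[:,None]*a,axis=1)
    return r-(30+(h-v[4])*10/70)
for S in A+[np.vstack(A)]:
    r=least_squares(f,[0,0,0,0,12],loss="soft_l1");print(r.x.round(3),"mouth xy",(r.x[:2]+80*r.x[2:4]).round(1),abs(r.fun).mean()) if 0 else None
    r=least_squares(f,[0,0,0,0,12],args=(S,),loss="soft_l1");print(r.x.round(3),"mouth xy",(r.x[:2]+80*r.x[2:4]).round(1),abs(r.fun).mean())
```

```text
side 1341
top 339Traceback (most recent call last):
  File "<stdin>", line 13, in <module>
    return func(*args, **kwargs)
    vector_fun = VectorFunction(
        fun_wrapped,
    ...<6 lines>...
        workers=workers
    )
    self._update_fun()
    ~~~~~~~~~~~~~~~~^^
    self.f = self.fun_wrapped(xp_copy(self.x))
             ~~~~~~~~~~~~~~~~^^^^^^^^^^^^^^^^^
    return np.atleast_1d(self.fun(x))
                         ~~~~~~~~^^^
    return self.f(x, *self.args, **self.kwargs)
           ~~~~~~^^^^^^^^^^^^^^^^^^^^^^^^^^^^^^
TypeError: f() missing 1 required positional argument: 'S'
```

Run:
```python
from h import *
from scipy.optimize import least_squares
s=get_state();T=R.from_euler("xyz",s["ee_rot"]).as_matrix()
A=[]
for c in["side","top"]:
    p,d=camera(c);P=cloud(c,d,d>0);S=(P-s["ee_pos"])@T
    k=(np.hypot(S[:,0],S[:,1])<60)&(S[:,2]>18)&(S[:,2]<79); A.append(S[k])
def f(v,S):
    a=np.array([v[2],v[3],1]);a/=np.linalg.norm(a)
    q=S-np.array([v[0],v[1],0]);h=q@a;r=np.linalg.norm(q-h[:,None]*a,axis=1)
    return r-(30+(h-v[4])*10/70)
for S in A+[np.vstack(A)]:
    r=least_squares(f,[0,0,0,0,12],args=(S,),loss="soft_l1");print(len(S),r.x.round(3),"mouth xy",(r.x[:2]+80*r.x[2:4]).round(1),abs(r.fun).mean())
RV=np.stack([ym,np.cross([0,0,-1],ym),[0,0,-1]],1)
print(rel(RV,[530,-150,255]))
```

```text
1257 [ 5.2320e+00  4.8200e-01 -1.8000e-02 -6.0000e-03  1.0399e+01] mouth xy [3.8 0. ] 0.7844714148778957
314 [ 4.5210e+00  1.2260e+00 -3.1000e-02 -2.0000e-03  1.0945e+01] mouth xy [2.1 1. ] 0.565755983616497
1571 [ 5.2200e+00  1.1630e+00 -2.2000e-02 -5.0000e-03  1.4384e+01] mouth xy [3.5 0.7] 0.8010438241139446
[-0.003, -0.011, -0.001, 8.282, -36.472, 0.286]
```

Request:
carry_out:
  series:
    - [[0,0,0,0.5,-2,0,2.5],[0,0,0,1.6,-7,0,2.5],[0,0,0,2.9,-13,0,2.5],[0,0,0,4.3,-19,0,2.5],[0,0,0,5.7,-25,0,2.5],[0,0,0,6.9,-30,0,2.5],[0,0,0,7.8,-34,0,2.5],[0,0,0,8.28,-36.5,0,2.5],[0,0,0,8.28,-36.5,0,2.5],[0,0,0,8.28,-36.5,0,2.5]]

```text
clock: 10.72
ee_pos: [530.1, -150.1, 258.3]
ee_rot: [-3.14, -0.009, -2.875]
wrist_force: [0.4, 0.4, -2.2]
finger_gap: 0.382
gripper_force: 113.8
```

```bash
cat >> h.py <<'E'
TG=RT@R.from_euler("y",0.022).as_matrix()
mt=np.array([3.,0.5,81.])
def place(dx,dz): return rel(TG,O+dx*xm+dz*n-TG@mt)
E
python3 -c "
from h import *
print(place(2,60),place(2,15))"
```

```text
[-0.455, 0.013, -0.008, 0.033, -11.742, 6.889] [-0.455, 0.013, -0.008, -0.002, -9.765, 10.931]
```

Request:
carry_out:
  series:
    - [[-0.05,0,0,0,-2,0,2.5],[-0.15,0,0,0,-5,0.5,2.5],[-0.28,0,0,0,-8.5,1.5,2.5],[-0.4,0.01,0,0,-11,3.5,2.5],[-0.455,0.013,-0.008,0.03,-11.74,5.5,2.5],[-0.455,0.013,-0.008,0.03,-11.74,6.89,2.5],[-0.455,0.013,-0.008,0.02,-10.9,8.7,2.5],[-0.455,0.013,-0.008,0,-9.77,10.93,2.5],[-0.455,0.013,-0.008,0,-9.77,10.93,2.5],[-0.455,0.013,-0.008,0,-9.77,10.93,2.5]]

```text
clock: 11.98
ee_pos: [556.3, -244.4, 151.1]
ee_rot: [2.691, -0.018, -2.862]
wrist_force: [-0.9, -0.6, -1.9]
finger_gap: 0.39
gripper_force: 113.8
```

Run:
```python
from h import *
from scipy.optimize import least_squares
print(place(2,15),place(2,0)); s=get_state();print(s["wrist_force"])
A=[]
for c in["side","top"]:
    p,d=camera(c);P=cloud(c,d,d>0)-O;S=np.stack([P@xm,P@ym,P@n],1)
    k=(np.hypot(S[:,0],S[:,1])<55)&(S[:,2]>22)&(S[:,2]<76); A.append(S[k])
def f(v,S):
    a=np.array([v[2],v[3],1]);a/=np.linalg.norm(a)
    q=S-np.array([v[0],v[1],15]);h=q@a;r=np.linalg.norm(q-h[:,None]*a,axis=1)
    return r-(40-h*10/70)
for S in A+[np.vstack(A)]:
    r=least_squares(f,[0,0,0,0],args=(S,),loss="soft_l1");print(len(S),r.x.round(3),abs(r.fun).mean())
```

```text
[-0.003, 0.001, 0.003, 0.147, -0.081, 0.176] [-0.003, 0.001, 0.003, 0.115, -0.076, 1.675]
[-0.86563794 -0.5626615  -1.9194175 ]
603 [ 2.41  -1.383  0.007 -0.011] 1.5833736217259065
0 [0. 0. 0. 0.] nan
603 [ 2.41  -1.383  0.007 -0.011] 1.5833736217259065<stdin>:13: RuntimeWarning: Mean of empty slice.
  ret = ret.dtype.type(ret / rcount)
```

Request:
carry_out:
  series:
    - [[0,0,0,0.1,0,0.6,2.5],[0,0,0,0.1,0,1.1,2.5],[0,0,0,0.1,0,1.4,2.5],[0,0,0,0.1,0,1.6,2.5],[0,0,0,0.1,0,1.6,2.5]]
  force: 40

```text
clock: 12.7
ee_pos: [552.3, -238.3, 135.0]
ee_rot: [2.688, -0.02, -2.864]
wrist_force: [0.3, -0.1, -1.1]
finger_gap: 0.388
gripper_force: 113.8
```

```bash
python3 -c "
from h import *
print(place(2,0)); s=get_state();print(s['wrist_force'],s['wrist_force']@n,s['moment'])"
```

```text
[-0.0, -0.0, 0.001, -0.072, -0.001, -0.082]
[ 0.25341893 -0.14477433 -1.06003228] -0.8624564556152566 [-1.15517633 -0.34477231 -0.01159023]
```

Request:
carry_out:
  series:
    - [[0,0,0,0,0,0.2,2.5],[0,0,0,0,0,0.2,2.5]]
  force: 40

```text
clock: 12.95
ee_pos: [552.1, -237.3, 133.2]
ee_rot: [2.688, -0.02, -2.864]
wrist_force: [0.1, -0.3, -1.4]
finger_gap: 0.383
gripper_force: 113.8
```

```bash
python3 -c "
from h import *
print(place(2,0)); s=get_state();print(s['wrist_force'],s['wrist_force']@n,s['moment'])"
```

```text
[-0.0, -0.0, 0.001, -0.067, -0.01, -0.279]
[ 0.1031251  -0.27640831 -1.44420983] -1.1696289353941645 [-1.09801472 -0.39585995 -0.0668163 ]
```

Run:
```python
from h import *
p,d=camera("side");save("pics/s3.png",cv2.resize(p[140:290,290:430],None,fx=4,fy=4,interpolation=cv2.INTER_CUBIC))
p,d=camera("wrist");save("pics/w3.png",p)
```

```text
(no output)
```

View pics/s3.png

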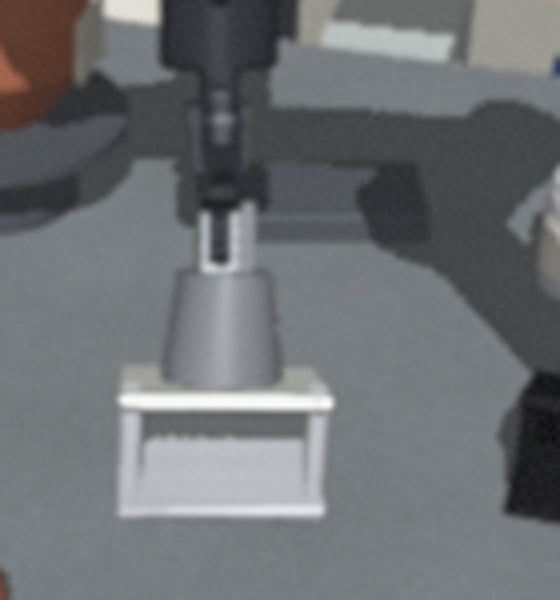

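View pics/w3.png

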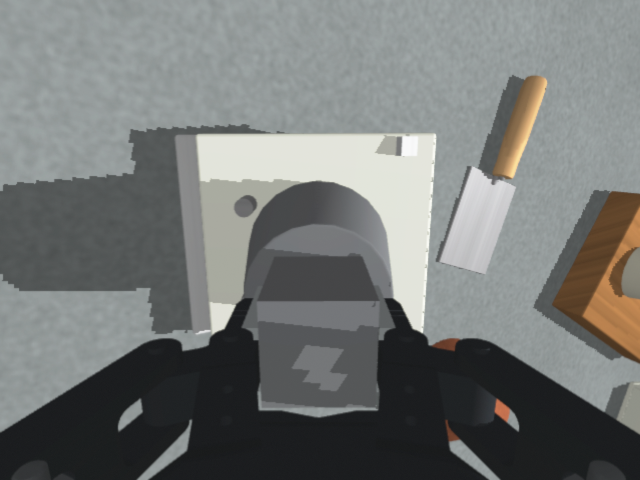

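Both views show the mould on or just above the plate, with its rim just uphill of the peg at px (245,206) in the wrist view. I'll press a little further to check contact.

Request:
carry_out:
  series:
    - [[0,0,0,0,0,0.15,2.5],[0,0,0,0,0,0.3,2.5]]

```text
clock: 13.3
ee_pos: [552.3, -237.0, 132.6]
ee_rot: [2.691, -0.018, -2.863]
wrist_force: [1.6, -1.8, 9.2]
finger_gap: 0.384
gripper_force: 114.9
```

```bash
python3 -c "
from h import *
print(place(2,0)); s=get_state();print(s['wrist_force'],s['wrist_force']@n,s['moment'])"
```

```text
[-0.003, 0.001, 0.002, -0.034, -0.004, -0.35]
[ 1.6428844  -1.78296465  9.17933247] 9.195441202445744 [-0.24863864  0.27002108  0.05437768]
```

Request:
carry_out:
  series:
    - [[0,0,0,0,0,-0.1,2.5],[0,0,0,0,0,-0.1,3.8],[0,0,0,0,0,-0.1,5],[0,0,0,0,0,-0.1,8.5],[0,0,0,0,0,-0.1,8.5],[0,0,0,0,0,-0.1,8.5],[0,0,0,0,0,-2,8.5],[0,0,0,0,0,-5,8.5],[0,0,0,0,0,-9,8.5],[0,0,0,0,0,-14,8.5],[0,0,0,0,-4,-18,8.5],[0,0,0,0,-8,-18,8.5]]
  force: 20

```text
clock: 14.8
ee_pos: [596.6, -382.9, 261.6]
ee_rot: [2.695, -0.014, -2.864]
wrist_force: [0.8, -0.2, -1.2]
finger_gap: 0.998
gripper_force: 0.0
```

Run:
```python
from h import *
from scipy.optimize import least_squares
s=get_state();print(s["clock"],s["ee_pos"],s["finger_gap"])
def f(v,S):
    a=np.array([v[2],v[3],1]);a/=np.linalg.norm(a)
    q=S-np.array([v[0],v[1],0]);h=q@a;r=np.linalg.norm(q-h[:,None]*a,axis=1)
    return r-(40-h*10/70)
for c in["top","side","wrist"]:
    cal=get_calibration(c);p,d=camera(c);P=cloud(c,d,d>0,cal)
    if c=="side":
        Q=P[(abs(P[:,0]-510)<45)&(abs(P[:,1]-230)<45)&(P[:,2]>39)];print("cast",Q.max(0),Q.min(0),len(Q))
    P=P-O;S=np.stack([P@xm,P@ym,P@n],1);rr=np.hypot(S[:,0],S[:,1])
    k=(rr<55)&(S[:,2]>10)&(S[:,2]<66)
    if k.sum()>30:
        r=least_squares(f,[0,0,0,0],args=(S[k],),loss="soft_l1");print(c,k.sum(),r.x.round(3),abs(r.fun).mean())
    t=S[(rr<30)&(S[:,2]>106)&(S[:,2]<122)]
    if len(t)>30: print(" stub top",len(t),np.median(t,0),np.percentile(t,[2,98],0).round(1).tolist(),np.linalg.svd(t-t.mean(0))[2][2])
```

```text
14.8 [ 596.55338915 -382.94142797  261.6058021 ] 0.9982112456219862
top 386 [ 0.626 -0.281 -0.     0.005] 0.9861911844626196
 stub top 107 [  9.71876162  -5.29443168 113.92503098] [[-12.2, -16.8, 107.2], [19.0, 14.0, 118.0]] [-0.11401518  0.01801777 -0.99331561]
cast [539.0963835  255.62231627  82.86561606] [469.46418225 195.88340007  39.01119399] 829
side 601 [-0.133  0.37   0.009  0.001] 1.706678675221011
 stub top 56 [ 15.60671934   0.27665349 110.61782307] [[-10.4, -15.3, 107.5], [20.7, 17.4, 114.2]] [-0.1134184   0.02288091 -0.99328381]
wrist 1876 [ 0.375 -0.845  0.017  0.003] 1.062611088259368
 stub top 2305 [ -0.13466806   0.1755219  112.72185545] [[-16.5, -16.9, 108.7], [16.8, 16.3, 114.1]] [-0.02077978  0.01186496  0.99971367]
```

Run:
```python
from h import *
p,d=camera("side");save("pics/s4.png",p)
```

```text
(no output)
```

View pics/s4.png

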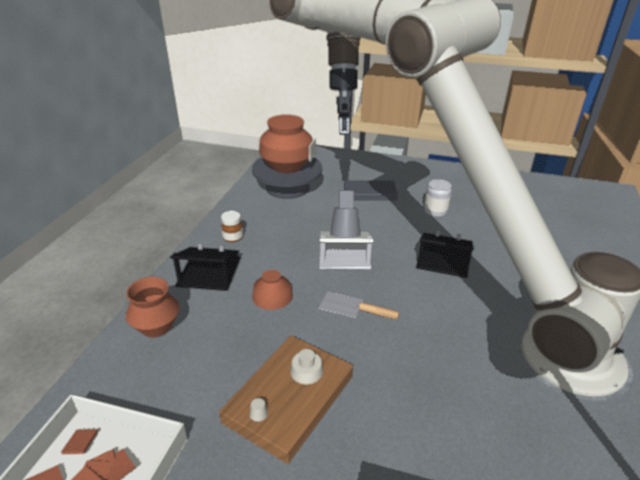

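The cast stands upright on the block at px (307,365), spigot up. The mould is back on the white rack at (346,220), and the bystanders look undisturbed.

```bash
python3 -c "
from bench import *
print(sign_off())"
```

```text
the job is handed in; nothing more can be done
None
```

The job is handed in at about 15 s of the 58 s: the cast stands upright on the block, the empty mould is back flat on the white rack within about 1 mm of its starting position, and the bystanders look unmoved; `sign_off` returned no verdict.

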